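Find the loaded sample canister

TASK

One of the three identical blue-capped canisters on the black mat holds a heavy metal sample, the other two are empty. Lift them to feel which is heavy, and set the loaded one gently down, upright, in the steel tray. Any empty one you lift goes back upright where it stood on the mat.

Things in the scene. Friction and masses are not known exactly. Their poses are not given: they have to be found in the camera images.
- canister_a_mid (a point): One of three look-alike closed canisters, 120 mm tall: round aluminium body 66 mm wide up to 64 mm, sloping shoulder and neck to 80 mm, then a ribbed blue screw cap 46 mm wide from 80 to 120 mm above the underside; grip it by the cap from above. Point: on the axis half-way up, 60 mm above the underside; z up the axis. Stands upright on the 4 mm thick black mat.
- canister_b_mid (a point): The second of the three canisters, same shape, size and point as canister_a_mid. One of the three is loaded and weighs about 0.7 kg (0.58 to 0.80), the other two are empty, about 0.15 kg (0.12 to 0.18). Which one is loaded cannot be seen: they look the same and it changes every time.
- canister_c_mid (a point): The third of the three canisters, same shape, size and point as canister_a_mid; as likely loaded or empty as the others. The three stand in a row along the mat, about 125 mm apart (at least 100 mm), left of the tray.
- tray_in (a point): Shallow open stainless-steel tray, fixed to the bench to the right of the mat: outside 200 mm (its x) by 170 mm (its y), rim 30 mm above the bench, walls and floor 4 mm thick. The point is the centre of the inner floor (4 mm above the bench); x and y lie along its sides, z up.
There are look-alikes about, which are no part of the job. What is shaped like the part that bears canister_b_mid but pink or red is not meant.

How it is judged:
By the outcome, as a careful person would: the job done as asked, in the order asked, and still so for the second after the job is handed in, with the robot touching nothing.
It also fails if it takes over 64 s, if anything falls off the work surface, if the arm or the gripper's body presses on something with over 40 N, if the wrist force passes 120 N, or if a joint passes its speed limit or range.

ROBOT

A 6-joint arm with a two-finger parallel gripper is mounted at the origin on the work surface. World frame = base frame: x ahead of the robot, y to its left, z up, the work surface at z = 0. Lengths are in m, angles in rad, forces in N, time in s.
With the tool pointing down it reaches from about 0.35 to 0.775 m from the base axis. Payload 7.3 kg.
Tool frame: the origin (TCP) lies on the mounting face of the last link; the fingertips stand 178 mm ahead of it and the grasp point (between the pads) lies 159 mm ahead of it (robot.tcp_to_tips is the distance from the TCP to the fingertips, in m); z points along the fingers, y is the direction in which the jaws open and shut (so a half turn about z gives the same grasp; the last joint's range is limited). The gripper opens to 92 mm and grips with 3 to 60 N. Pads are 19 mm wide; open, the fingers measure 130 mm over their backs; the gripper's body (75 mm by 190 mm) begins 47 mm behind the grasp point.
Start: joints at [1.093, 0.342, 1.524, -0, 1.275, -0.146], TCP at [0.171, 0.496, 0.405] pointing down, gripper open.
Joint ranges: [-2.53, 2.53], [-0.77, 2.02], [0.04, 2.7], [-1, 4.14], [0.28, 2.66], [-3.11, 3.11]. Speed limits (rad/s): [2.57, 2.57, 3.14, 3.14, 3.14, 3.14].

INTERFACE

Orientations are given as [roll, pitch, yaw] about the fixed x, y, z axes, in that order (R = Rz(yaw) Ry(pitch) Rx(roll)).
In Python, from cell import robot, viewer gives the robot as it stands.
- The arm moves only by the shell command python3 -m creep 'ROWS' [OPENING] [FORCE]. ROWS is JSON, a list that holds one entry, the list of rows, each a list of 6 numbers: the shift along the world's x, y, z in mm, then the turn, a rotation vector about the world's x, y, z in degrees. A call has 1 to 5 rows; each row shifts and turns the pose as measured when the row begins; what a row does not reach is not made up. A row lasts 1/12 s, in which the tool goes at most 41.7 mm and 7.16 degrees, less where a joint would pass 70% of its speed; a pose out of reach is approached as far as the arm can. A call with a gripper value outside its range is refused whole. OPENING is the closure, from -1 (fully open) to 1 (shut), set as the call begins (- or left out, the last holds). The fingers move at their own pace and stop on an object; FORCE is the grip in N (left out, the last holds). Time passes only in rows, so rows that do not move let the fingers close. It gives the time, the measured TCP pose, the force and the opening at its end, in the units of the state.
- robot.observe(): the state, without advancing time (a new reading comes with each control period).
- viewer.read_camera(name): name is "scene" or "top"; returns the picture (384x512x3 uint8, blue, green, red); there is no depth.
- viewer.camera_model(name): a dict with "fx", "fy", "cx", "cy" (pixels), "pose" (4x4, takes a point from camera to world coordinates). Camera axes: x right, y up, looking along -z (the intrinsics and any distortion apply to the point x, -y, -z); pixel columns grow to the right and rows downward; lengths in m; the calibration is good to about 2 mm. A picture is of the moment at which its call begins. camera_model takes no time and is no camera call.
- robot.hand_in(): hands the job in, once; it reports no verdict.
The state is a dict: "time": time; "qpos": joint angles; "qvel": joint speeds; "joint_efforts": joint torques, N m; "tool_pos": TCP position; "tool_rot": TCP orientation; "contact_force": force on the tool from outside, world axes, zero at the start; "torque": the same for the moment, N m; "opening": finger opening in m.
Only numpy, scipy, OpenCV 4.12 (cv2) and the standard library are available. Lean on these libraries where they do the work, as an engineer would, in place of code of your own. Each camera call takes 0.05 s, during which the arm holds its last target. There are 200 camera calls.

## Working session

There is one attempt and no reset: what is moved stays moved. The work goes in short steps, Python scripts to look and compute and a shell command to move; the robot and the scene stay as the last step left them, time stands still between calls to the robot, and variables do not carry over. Pictures are saved under pics/ and viewed, about 8 in all and at most 12, crops included, and the job is handed in when it is done.

```bash
mkdir -p pics
cat > h.py <<'E'
import numpy as np, cv2
from cell import robot, viewer
def snap(cam,name):
    im=viewer.read_camera(cam); cv2.imwrite('pics/'+name,im); return im
def ray(cam,u,v,z):
    m=viewer.camera_model(cam); P=np.array(m['pose'])
    d=P[:3,:3]@np.array([(u-m['cx'])/m['fx'],-(v-m['cy'])/m['fy'],-1]); o=P[:3,3]
    return o+d*(z-o[2])/d[2]
def proj(cam,p):
    m=viewer.camera_model(cam); P=np.array(m['pose'])
    c=P[:3,:3].T@(np.array(p)-P[:3,3]); return m['cx']+m['fx']*c[0]/-c[2], m['cy']-m['fy']*c[1]/-c[2]
E
python3 - <<'E'
from h import *
a=snap('top','t0.png'); b=snap('scene','s0.png')
for c in ('top','scene'): print({k:(np.round(v,3).tolist()) for k,v in viewer.camera_model(c).items() if not isinstance(v,str)})
print(robot.observe())
for c,im in (('top',a),('scene',b)):
    h=cv2.cvtColor(im,cv2.COLOR_BGR2HSV)
    m=cv2.inRange(h,(95,100,40),(130,255,255))
    n,l,s,ce=cv2.connectedComponentsWithStats(m)
    for i in range(1,n):
        if s[i,4]>40: print(c,s[i],ce[i].round(1), ray(c,*ce[i],.124).round(3))
E
```

```text
{'fx': 475.094, 'fy': 475.094, 'cx': 256.774, 'cy': 190.526, 'pose': [[0.007, 0.984, -0.179, 0.341], [-1.0, 0.006, -0.008, 0.044], [-0.007, 0.179, 0.984, 1.021], [0.0, 0.0, 0.0, 1.0]]}
{'fx': 351.86, 'fy': 351.86, 'cx': 254.222, 'cy': 202.259, 'pose': [[0.593, -0.488, 0.641, 0.96], [0.805, 0.349, -0.479, -0.289], [0.01, 0.8, 0.6, 0.534], [0.0, 0.0, 0.0, 1.0]]}
{'time': 0.1, 'qpos': array([ 1.09303279e+00,  3.42671463e-01,  1.52489768e+00, -6.21821190e-06,
        1.27537368e+00, -1.45999354e-01]), 'qvel': array([-0.002044  , -0.00101177, -0.00180588,  0.00114776, -0.00131514,
       -0.00112477]), 'joint_efforts': array([ 2.14722793e-03, -4.32002234e+01, -2.44695926e+01,  7.18816649e-02,
        5.25213126e-02, -4.85421674e-05]), 'tool_pos': array([0.17092857, 0.496283  , 0.40411304]), 'tool_rot': array([-3.14025597e+00, -1.90542400e-04,  2.80983015e+00]), 'contact_force': array([0.42105289, 0.37663102, 0.39521898]), 'torque': array([ 0.00696151,  0.03442141, -0.01236895]), 'opening': 0.09186919190670688}
top [206 149  25  26 498] [218.1 161.6] [0.561 0.127 0.124]
top [266 154  24  26 494] [277.1 166.2] [0.552 0.013 0.124]
top [136 158  26  26 523] [148.4 170.9] [0.541 0.262 0.124]
scene [  0   0  92   7 361] [32.6  1.9] [-2.561  0.176  0.124]
scene [330 167  23  25 470] [340.7 178.9] [0.563 0.239 0.124]
scene [290 191  24  28 583] [301.4 204.6] [0.581 0.108 0.124]
scene [240 209  26  31 660] [252.4 224.3] [ 0.573 -0.003  0.124]
```

View pics/t0.png

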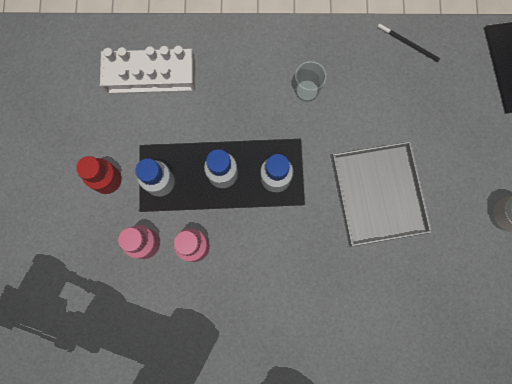

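View pics/s0.png

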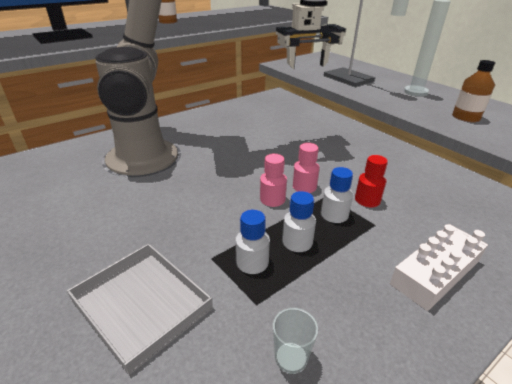

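The three blue-capped canisters are at top-view pixels (148,171), (218,162) and (277,166). The look-alikes are red (99,174) and pink (138,241) and (190,244), and they are excluded by colour. The tray is at about (381,194). Next I measure and check one crop.

Run:
```python
from h import *
a=cv2.imread('pics/t0.png'); b=cv2.imread('pics/s0.png')
T=[(218.1,161.6),(277.1,166.2),(148.4,170.9)]; S=[(301.4,204.6),(252.4,224.3),(340.7,178.9)]
for t,s in zip(T,S):
    p0,p1=ray('top',*t,0),ray('top',*t,.2); q0,q1=ray('scene',*s,0),ray('scene',*s,.2)
    A=np.c_[p1-p0,-(q1-q0)]; k=np.linalg.lstsq(A,q0-p0,rcond=None)[0]
    P=p0+k[0]*(p1-p0);Q=q0+k[1]*(q1-q0); print('cap tri',P.round(3),Q.round(3),ray('top',*t,.107).round(3))
# tray outline
# mat & tray by hand-picked rim corners (z .03)
for c,pts in (('top',[(333,154),(409,144),(429,234),(353,244)]),('scene',[(71,295),(149,249),(210,299),(134,356)])):
    R=[ray(c,*p,.03)[:2].round(3) for p in pts]; print(c,R,np.mean(R,0))
cv2.imwrite('pics/c1.png',cv2.resize(a[130:270,70:440],None,fx=2.1,fy=2.1,interpolation=cv2.INTER_CUBIC))
```

```text
cap tri [0.565 0.129 0.106] [0.563 0.127 0.105] [0.565 0.129 0.107]
cap tri [0.556 0.012 0.105] [0.555 0.01  0.105] [0.556 0.012 0.107]
cap tri [0.546 0.266 0.105] [0.544 0.264 0.104] [0.545 0.266 0.107]
top [array([ 0.602, -0.111]), array([ 0.625, -0.275]), array([ 0.431, -0.306]), array([ 0.409, -0.148])] [ 0.51675 -0.21   ]
scene [array([ 0.453, -0.309]), array([ 0.425, -0.153]), array([ 0.603, -0.116]), array([ 0.627, -0.262])] [ 0.527 -0.21 ]
```

View pics/c1.png

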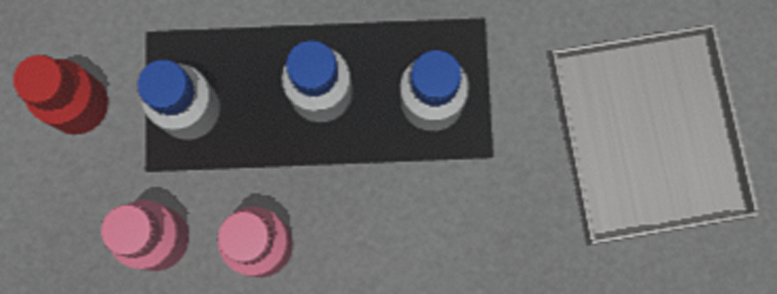

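Exactly three blue caps stand on the mat, as described. The red one and the two pink ones are off it. I go above the leftmost, A (0.545, 0.265).

```bash
python3 -m creep '[[[31,-19,0,0,0,-6],[31,-19,0,0,0,-6],[31,-19,0,0,0,-6],[31,-19,0,0,0,-6],[31,-19,0,0,0,-6]]]' -1
python3 -m creep '[[[31,-19,0,0,0,-6],[31,-19,0,0,0,-6],[31,-19,0,0,0,-6],[31,-19,0,0,0,-6],[31,-19,0,0,0,-6]]]'
```

```text
time: 0.52
tool_pos: [0.3245, 0.4005, 0.4022]
tool_rot: [-3.137, -0.003, 2.279]
contact_force: [0.2, 0.6, 0.4]
opening: 0.0916
time: 0.93
tool_pos: [0.4858, 0.2991, 0.4005]
tool_rot: [-3.133, -0.003, 1.729]
contact_force: [-0.1, 0.9, 0.0]
opening: 0.0916
```

```bash
python3 -m creep '[[[25,-15,-20,0,0,-4],[22,-12,-25,0,0,-3],[12,-7,-25,0,0,-2],[0,0,-10,0,0,0],[0,0,0,0,0,0]]]'
python3 - <<'E'
from h import *
a=snap('top','t2.png'); b=snap('scene','s2.png')
o=robot.observe(); print(o['tool_pos'],o['tool_rot'],o['contact_force'])
cv2.imwrite('pics/c2.png',np.hstack([cv2.resize(a[110:260,70:220],(390,390)),cv2.resize(b[60:230,260:430],(390,390))]))
E
```

```text
time: 1.35
tool_pos: [0.5533, 0.2568, 0.3162]
tool_rot: [-3.136, -0.002, 1.549]
contact_force: [0.1, 0.3, 1.1]
opening: 0.0917
[0.553039   0.2576844  0.31864433] [-3.13888896e+00 -2.77848155e-03  1.55063883e+00] [-0.16077328  1.06477681  0.17334181]
```

View pics/c2.png

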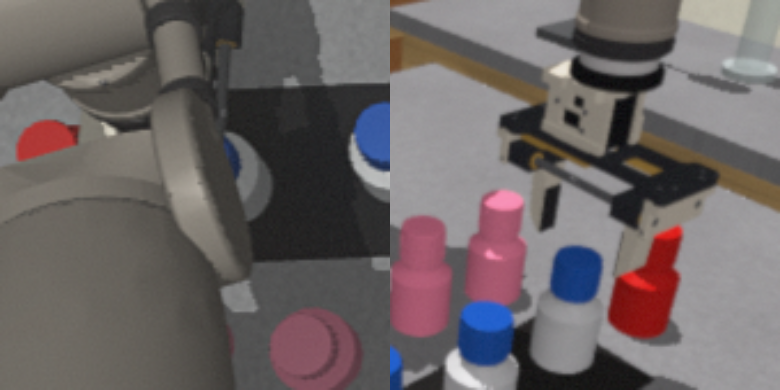

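The jaws straddle the cap of A along x. I correct by (-8, +8) mm, descend, grip and lift.

```bash
python3 -m creep '[[[-8,8,0,0,0,1],[0,0,-18,0,0,0],[0,0,-18,0,0,0],[0,0,-12,0,0,0],[0,0,0,0,0,0]]]'
```

```text
time: 1.87
tool_pos: [0.5401, 0.2731, 0.2789]
tool_rot: [3.132, -0.009, 1.583]
contact_force: [-0.3, -1.0, 0.5]
opening: 0.0918
```

```bash
python3 -m creep '[[[4,-6,-6,0,0,0],[0,0,-5,0,0,0],[0,0,0,0,0,0],[0,0,0,0,0,0]]]'
```

```text
time: 2.2
tool_pos: [0.5428, 0.2701, 0.2725]
tool_rot: [3.125, -0.012, 1.59]
contact_force: [0.3, 0.4, 0.4]
opening: 0.0917
```

```bash
python3 -m creep '[[[2,-5,-5,-0.7,1,-1],[0,0,-2,0,0,0],[0,0,0,0,0,0],[0,0,0,0,0,0]]]'; python3 -c "
from cell import robot;o=robot.observe();print(o['qvel'].round(3),o['tool_rot'])"
```

```text
time: 2.53
tool_pos: [0.5454, 0.2644, 0.2665]
tool_rot: [-3.141, 0.001, 1.57]
contact_force: [-0.1, -0.6, -0.5]
opening: 0.0918
[-0.003  0.002 -0.     0.002 -0.001  0.001] [-3.14148058e+00  6.67020212e-04  1.56966325e+00]
```

Well centred and upright. Close, then lift slightly and weigh.

```bash
python3 -m creep '[[[0,0,0,0,0,0],[0,0,0,0,0,0],[0,0,0,0,0,0],[0,0,0,0,0,0],[0,0,0,0,0,0]]]' 1 35
python3 -m creep '[[[0,0,0,0,0,0],[0,0,0,0,0,0],[0,0,0,0,0,0]]]'
```

```text
time: 2.95
tool_pos: [0.5456, 0.2642, 0.2665]
tool_rot: [-3.141, 0.001, 1.569]
contact_force: [0.5, 0.8, -0.1]
opening: 0.0632
time: 3.2
tool_pos: [0.5453, 0.2643, 0.2665]
tool_rot: [-3.14, 0.001, 1.569]
contact_force: [-1.6, 0.1, 2.3]
opening: 0.0456
```

```bash
python3 -m creep '[[[0,0,0,0,0,0],[0,0,5,0,0,0],[0,0,10,0,0,0],[0,0,10,0,0,0],[0,0,0,0,0,0]]]'
python3 -m creep '[[[0,0,0,0,0,0],[0,0,0,0,0,0],[0,0,0,0,0,0]]]'
python3 -m creep '[[[0,0,0,0,0,0]]]'
```

```text
time: 3.62
tool_pos: [0.5442, 0.264, 0.2902]
tool_rot: [-3.133, 0.003, 1.57]
contact_force: [1.8, -0.2, -6.7]
opening: 0.0454
time: 3.87
tool_pos: [0.5441, 0.2639, 0.2906]
tool_rot: [-3.133, 0.003, 1.57]
contact_force: [0.3, 1.4, -7.5]
opening: 0.0457
time: 3.95
tool_pos: [0.544, 0.2639, 0.2903]
tool_rot: [-3.133, 0.004, 1.57]
contact_force: [-0.1, 0.2, -7.9]
opening: 0.0456
```

A weighs about 7.6 N (0.76 kg), which is the loaded one; an empty would read about 1.5 N. I lift it over its neighbours and carry it to the tray.

```bash
python3 -m creep '[[[0,0,15,0,-0.4,0],[0,0,25,0,0,0],[0,0,25,0,0,0],[0,0,25,0,0,0],[0,0,25,0,0,0]]]'
python3 -m creep '[[[0,0,20,0,0,0],[0,-5,10,0,0,0],[0,-15,0,0,0,0],[0,-25,0,0,0,0],[-1,-28,0,0,0,0]]]'
```

```text
time: 4.37
tool_pos: [0.5417, 0.263, 0.4047]
tool_rot: [-3.125, 0.009, 1.569]
contact_force: [0.6, -0.1, -7.0]
opening: 0.0452
time: 4.78
tool_pos: [0.5389, 0.1911, 0.4475]
tool_rot: [3.141, 0.002, 1.577]
contact_force: [0.2, -0.8, -7.7]
opening: 0.0454
```

```bash
python3 -m creep '[[[-1,-30,0,0,0,0],[-1,-30,0,0,0,0],[-1,-30,0,0,0,0],[-1,-30,0,0,0,0],[-1,-30,0,0,0,0]]]'
python3 -m creep '[[[-1,-30,0,0,0,0],[-1,-30,0,0,0,0],[-1,-30,0,0,0,0],[-1,-30,0,0,0,0],[-1,-28,0,0,0,0]]]'
```

```text
time: 5.2
tool_pos: [0.5296, 0.0316, 0.4465]
tool_rot: [-3.139, 0.004, 1.579]
contact_force: [0.4, 0.2, -7.7]
opening: 0.0457
time: 5.62
tool_pos: [0.5188, -0.1275, 0.4453]
tool_rot: [-3.135, 0.006, 1.576]
contact_force: [0.5, 0.8, -7.6]
opening: 0.0453
```

```bash
python3 -m creep '[[[0,-24,0,0,0,0],[0,-20,-5,0,0,0],[0,-15,-15,0,0,0],[0,-8,-20,0,0,0],[0,0,-20,0,0,0]]]'
python3 -m creep '[[[0,0,-20,0,0,0],[0,0,-20,0,0,0],[0,0,-15,0,0,0],[0,0,-5,0,0,0],[0,0,0,0,0,0]]]'
```

```text
time: 6.03
tool_pos: [0.5133, -0.2079, 0.387]
tool_rot: [-3.14, 0.015, 1.567]
contact_force: [-0.3, 0.4, -5.8]
opening: 0.0456
time: 6.45
tool_pos: [0.5071, -0.2116, 0.3192]
tool_rot: [-3.129, 0.011, 1.562]
contact_force: [0.1, -0.7, -6.9]
opening: 0.0452
```

```bash
python3 -m creep '[[[8,0,-12,0.6,-0.7,0],[5,0,-10,0,0,0],[0,0,-5,0,0,0],[0,0,0,0,0,0],[0,0,0,0,0,0]]]'
python3 - <<'E'
from h import *
a=snap('top','t3.png'); b=snap('scene','s3.png')
o=robot.observe(); print(o['tool_pos'],o['tool_rot'],o['contact_force'])
cv2.imwrite('pics/c3.png',np.hstack([cv2.resize(a[110:270,300:460],(390,390)),cv2.resize(b[140:380,40:280],(390,390))]))
E
```

```text
time: 6.87
tool_pos: [0.5199, -0.213, 0.2942]
tool_rot: [3.14, 0.004, 1.561]
contact_force: [-1.0, 0.5, -7.2]
opening: 0.0456
[ 0.5198307  -0.21289835  0.29442532] [3.13914782 0.00384727 1.56121301] [ 0.14795336  0.41393084 -6.76766427]
```

View pics/c3.png

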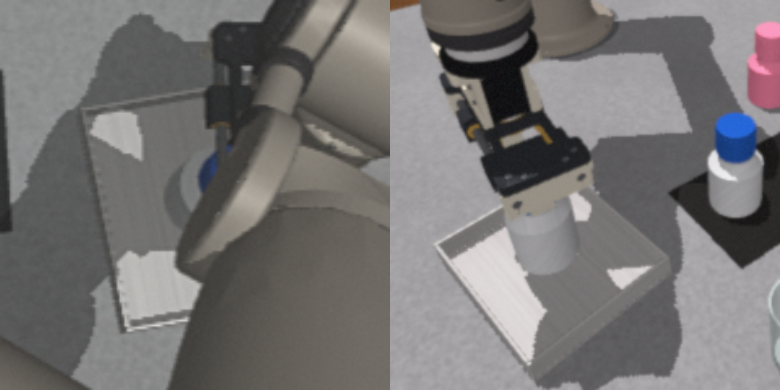

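The canister hangs upright over the tray's middle, about 28 mm above the floor. I lower it slowly.

```bash
python3 -m creep '[[[0,0,-8,0,0,0],[0,0,-8,0,0,0],[0,0,-4,0,0,0],[0,0,-1,0,0,0],[0,0,0,0,0,0]]]'
```

```text
time: 7.38
tool_pos: [0.5197, -0.2128, 0.2727]
tool_rot: [3.138, 0.005, 1.562]
contact_force: [1.0, -0.1, -7.5]
opening: 0.0456
```

```bash
python3 -m creep '[[[0,0,0,0,0,0],[0,0,-1,0,0,0],[0,0,-1,0,0,0]]]'
```

```text
time: 7.63
tool_pos: [0.5197, -0.2128, 0.2706]
tool_rot: [3.138, 0.005, 1.562]
contact_force: [-0.2, 0.6, -7.5]
opening: 0.0455
```

```bash
python3 -m creep '[[[0,0,-1,0,0,0],[0,0,-1,0,0,0],[0,0,-1,0,0,0],[0,0,0,0,0,0]]]'
```

```text
time: 7.97
tool_pos: [0.5199, -0.2129, 0.2675]
tool_rot: [3.137, 0.006, 1.562]
contact_force: [-0.0, 0.6, -6.2]
opening: 0.0455
```

```bash
python3 -m creep '[[[0,0,-0.7,0,0,0],[0,0,0,0,0,0]]]'; python3 -m creep '[[[0,0,-0.7,0,0,0],[0,0,0,0,0,0]]]'
```

```text
time: 8.13
tool_pos: [0.5199, -0.2129, 0.2668]
tool_rot: [3.137, 0.006, 1.562]
contact_force: [-1.5, -0.4, -7.6]
opening: 0.0451
time: 8.3
tool_pos: [0.52, -0.2131, 0.2666]
tool_rot: [3.136, 0.006, 1.562]
contact_force: [0.0, 0.7, -7.2]
opening: 0.0455
```

```bash
python3 -m creep '[[[0,0,-1,0,0,0],[0,0,0,0,0,0]]]'; python3 -m creep '[[[0,0,-1,0,0,0],[0,0,0,0,0,0]]]'
```

```text
time: 8.47
tool_pos: [0.52, -0.2134, 0.2666]
tool_rot: [3.135, 0.008, 1.562]
contact_force: [0.6, 1.2, -7.1]
opening: 0.0457
time: 8.63
tool_pos: [0.52, -0.2136, 0.2665]
tool_rot: [3.134, 0.008, 1.562]
contact_force: [0.1, 0.5, -6.4]
opening: 0.0453
```

```bash
python3 -m creep '[[[0,0,-1.5,0.5,0.4,0],[0,0,-1,0,0,0]]]'; python3 -m creep '[[[0,0,-3,0,0,0]]]'
```

```text
time: 8.8
tool_pos: [0.5208, -0.2148, 0.2664]
tool_rot: [3.137, 0.004, 1.562]
contact_force: [-5.8, 0.4, 6.9]
opening: 0.0458
time: 8.88
tool_pos: [0.5207, -0.215, 0.2663]
tool_rot: [3.136, 0.004, 1.562]
contact_force: [-14.2, 6.6, 41.2]
opening: 0.0455
```

Contact is clear, so the canister is seated. I relax the pressure and open.

```bash
python3 -m creep '[[[0,0,0,0,0,0],[0,0,0,0,0,0]]]'; python3 -m creep '[[[0,0,0,0,0,0],[0,0,0,0,0,0],[0,0,0,0,0,0],[0,0,0,0,0,0],[0,0,0,0,0,0]]]' -1; python3 -m creep '[[[0,0,0,0,0,0],[0,0,0,0,0,0],[0,0,0,0,0,0],[0,0,0,0,0,0]]]'
```

```text
time: 9.05
tool_pos: [0.5206, -0.2147, 0.2671]
tool_rot: [3.135, 0.004, 1.562]
contact_force: [-0.3, 0.1, -7.4]
opening: 0.0453
time: 9.47
tool_pos: [0.5217, -0.2146, 0.267]
tool_rot: [3.133, 0.004, 1.562]
contact_force: [0.6, 1.1, 0.9]
opening: 0.0737
time: 9.8
tool_pos: [0.5219, -0.2147, 0.2671]
tool_rot: [3.132, 0.005, 1.562]
contact_force: [-0.0, 0.2, -0.5]
opening: 0.0915
```

```bash
python3 -m creep '[[[0,0,10,0,0.4,0],[0,0,20,0,0,0],[0,0,25,0,0,0],[0,0,30,0,0,0],[0,0,30,0,0,0]]]'
python3 -m creep '[[[-15,0,25,0,0,0],[-25,0,10,0,0,0],[-30,0,0,0,0,0],[-25,0,0,0,0,0],[-15,0,0,0,0,0]]]'; python3 -m creep '[[[0,0,0,0,0,0],[0,0,0,0,0,0],[0,0,0,0,0,0],[0,0,0,0,0,0]]]'
python3 - <<'E'
from h import *
a=snap('top','t4.png'); b=snap('scene','s4.png')
h=cv2.cvtColor(b,cv2.COLOR_BGR2HSV)
for c,im in (('top',a),('scene',b)):
    m=cv2.inRange(cv2.cvtColor(im,cv2.COLOR_BGR2HSV),(95,100,40),(130,255,255))
    n,l,s,ce=cv2.connectedComponentsWithStats(m)
    for i in range(1,n):
        if s[i,4]>40: print(c,s[i],ce[i].round(1), ray(c,*ce[i],.106).round(3))
cv2.imwrite('pics/c4.png',np.hstack([cv2.resize(a[110:270,100:460],(450,200)),np.zeros((200,0,3),np.uint8)])) 
cv2.imwrite('pics/c4.png',np.vstack([cv2.resize(a[100:280,90:450],(640,320)),cv2.resize(b[140:380,40:520],(640,280))][:2])[:600])
E
```

```text
time: 10.22
tool_pos: [0.5198, -0.2137, 0.3785]
tool_rot: [-3.129, -0.004, 1.562]
contact_force: [0.8, -0.5, -0.7]
opening: 0.0917
time: 10.63
tool_pos: [0.4087, -0.2133, 0.4227]
tool_rot: [3.14, 0.005, 1.565]
contact_force: [-0.1, 0.3, 0.5]
opening: 0.092
time: 10.97
tool_pos: [0.4074, -0.2132, 0.4239]
tool_rot: [3.138, 0.006, 1.563]
contact_force: [0.7, -0.4, -0.1]
opening: 0.0919
top [206 149  25  26 497] [218.1 161.5] [0.565 0.129 0.106]
top [266 154  24  26 494] [277.1 166.2] [0.556 0.012 0.106]
top [380 172  26  25 513] [392.5 183.9] [ 0.522 -0.214  0.106]
scene [290 191  24  28 581] [301.4 204.6] [0.564 0.126 0.106]
scene [240 209  26  31 675] [252.4 224. ] [0.555 0.01  0.106]
scene [112 249  34  36 938] [128.5 266.3] [ 0.524 -0.216  0.106]
```

View pics/c4.png

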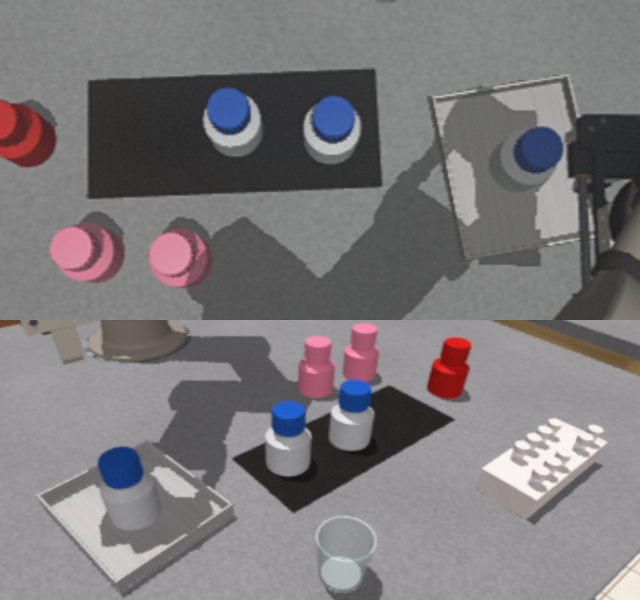

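The loaded canister stands upright in the tray (top-view pixel 392,184, about (0.522, -0.214)). Both views agree on it at standing height, and the other two have not moved. I hand in.

```bash
python3 -c "
from cell import robot
print(robot.hand_in())"
```

```text
the job is handed in; nothing more can be done
None
```

The loaded canister stands upright in the steel tray, and I handed the job in at about 11 s. I lifted the leftmost canister first. It pulled about 7.5 N (roughly 0.76 kg), which fits only the loaded one, so I never lifted the other two.

**Last checks:**
- **Position:** both cameras put its cap at about (0.523, -0.215), 5 mm or so from the tray centre I had measured, and at standing height.
- **Others:** the other two canisters read the same positions as at the start.
- **Robot:** the gripper was open and clear, with no force on it.

**Less clean:** while I seated the canister on the tray floor, the vertical force briefly reached about 41 N, pressed through the held canister rather than the gripper's body. It sprang back under 1 mm before I released it. The wrist limit is 120 N; the highest wrist force I read was about 44 N in total.

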